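Free the long roller from the laminator's service bay

TASK

Press the laminator's green side pedal all the way down to its stop so that the frosted shutter is pushed open, then take the long black roller out of the bay: the opening is shorter than the roller, so tilt it and draw it out one end first. Finish with the gripper still holding the roller up in the air, touching nothing else, with all of it (both ends) at least 5 cm higher than the top of the machine; leave the ink bottle, the mug and the stapler as they stand.

Things in the scene. Friction and masses are not known exactly. Their poses are not given: they have to be found in the camera images.
- machine: White desktop laminator, fixed to the desk. Origin: on the desk surface, straight below the middle of the roller bay; x points to the machine's rear (roughly away from the robot), y to its left, z up. The case spans x -100 to +270 and y -240 to +240 mm; its top is flat, at z = 120 mm. In the top is one rectangular opening over the bay.
- opening (a point): Centre of the opening in the machine's top, level with the top (machine frame 0, 0, 120 mm); same axes as the machine. The opening is 160 mm in x and 220 mm in y. The deck around it is 6 mm thick (underside 114 mm above the desk).
- bay (a point): Middle of the bay's floor (machine frame 0, 0, 10 mm). The bay is a hollow 176 mm in x and 464 mm in y, from its floor up to the deck's underside, so it runs 122 mm past the opening under the deck at each y end. It holds only the roller and its two rests.
- rests (a point): Midway between the two orange rests that carry the roller (machine frame 0, 0, 67 mm, level with their tops). They stand at 90 mm to -y and +y of it; each is 44 mm in x and 10 mm in y. Low lips, 5 mm high (to 72 mm above the desk), stand on them 14 to 22 mm to -x and +x of the roller's axis.
- pedal (a joint): Green pedal on the machine's right-hand (-y) side, rad. 0 = up at rest, 0.40 = at its stop. It hinges about the machine's x axis, sticks out to -y, needs about 3 to 10 N at the pad, which sinks about 35 mm, and springs back when let go. Going down it pushes the shutter open (41 mm for each 0.1 rad); the shutter stays where it was pushed.
- pedal_pad (a point): Middle of the upper face of the green pedal pad (70 mm in x, 60 mm in y, 10 mm thick); moves with the pedal. At rest about 93 mm above the desk and 88 mm out from the hinge, sloping up outward by 0.2 rad; at the stop about 57 mm above the desk, sloping down outward by 0.2 rad.
- pedal_hinge (a point): Middle of the pedal's hinge axis, on the machine's right-hand side wall (machine frame 0, -242, 70 mm).
- shutter (a joint): Frosted see-through shutter plate (160 x 236 x 4 mm, orange lip along its front edge to 9 mm over the machine's top) lying over the opening, m. 0 = opening covered, 0.16 = wholly clear; slides towards the machine's +x over the rear deck. Starts at 0 to 0.02; light friction (0.8 N) keeps it where it is.
- roller: Black roller lying on the two rests, along the machine's y. 300 mm long along its own y: rubber 26 mm in diameter, 260 mm long, red band at each end, then a steel journal 12 mm in diameter, 20 mm long at each end. Origin mid-length on its axis, at first 80 mm above the desk and up to 20 mm off the opening's centre along y. Balanced at its middle; 0.15 to 0.3 kg.
- roller_end_a (a point): Tip of the roller's journal at its -y end, on its axis (150 mm from the middle).
- roller_end_b (a point): Tip of the roller's journal at its +y end, on its axis (150 mm from the middle).
- ink: Blue ink bottle standing on the desk, 48 mm in diameter, 110 mm high; origin under its middle. Leave it alone.
- mug: White mug standing on the desk, 76 mm in diameter, 90 mm high; origin under its middle. Leave it alone.
- stapler: Red and black stapler on the desk, 130 mm long along its y, 34 mm wide, 48 mm high; origin under its middle. Leave it alone.

How it is judged:
By the outcome, as a careful person would: the job done as asked, in the order asked, and still so for the second after the job is handed in, while the arm keeps its last pose, push and grip.
It also fails if it takes over 51 s, if anything falls off the work surface, if the arm or the gripper's body presses on something with over 40 N, if the wrist force passes 120 N, or if a joint passes its speed limit or range.

ROBOT

A 6-joint arm with a two-finger parallel gripper is mounted at the origin on the work surface. World frame = base frame: x ahead of the robot, y to its left, z up, the work surface at z = 0. Lengths are in m, angles in rad, forces in N, time in s.
With the tool pointing down it reaches from about 0.375 to 0.975 m from the base axis. Payload 3.8 kg.
Tool frame: the origin (TCP) lies midway between the tips of the shut fingers; the grasp point (between the pads) lies 19 mm behind it; x points along the fingers, y is the direction in which the jaws open and shut, and the axes are right-handed (so a half turn about x gives the same grasp; the last joint's range is limited). The gripper opens to 88 mm and grips with 3 to 60 N. Pads are 18 mm wide; open, the fingers measure 123 mm over their backs; the gripper's body (75 mm by 187 mm) begins 45 mm behind the grasp point.
Start: joints at [1.249, 0.264, 1.604, -0, 1.274, -0.037], TCP at [0.19, 0.648, 0.239] pointing down, gripper open.
Joint ranges: [-2.63, 2.63], [-0.94, 2.18], [0.31, 2.57], [-1.31, 4.45], [0, 2.66], [-2.55, 2.55]. Speed limits (rad/s): [2.57, 2.57, 3.14, 3.14, 3.14, 3.14].

INTERFACE

Orientations are given as a rotation vector (axis times angle).
In Python, from cell import manip, inverse_kinematics, cams, order gives the robot as it stands. Calls block until the motion is done:
- manip.move_pose(position, orientation): joint-space move of the TCP to a pose.
- manip.move_linear(position, rate=0.15, rot=None): straight line of the TCP; rot=None keeps the orientation; rate is the mean speed in m/s.
- manip.set_joints(angles): joint-space move.
- manip.set_gripper(opening, force=None): finger opening in m; force is the grip in N (None keeps the last); returns when the fingers have stopped.
- manip.dwell(seconds).
- inverse_kinematics(position, orientation): joint angles nearest the present ones, or None.
- manip.state(): the state.
- cams.capture(name): name is "side" or "top" or "wrist"; returns a dict with "image" (400x640x3 uint8, blue, green, red), "z_map" (400x640 float32, m along the optical axis (not along the pixel's ray), 0 where there is no reading), "intrinsics" (3x3 intrinsics, pixels), "k1" (the pictures are not rectified: a ray, as slopes to the right and down, at radius r is drawn at 1 + k1 r^2 times it, then the intrinsics apply), "position" and "orientation" of the camera in the world; the wrist camera has in their place "T_tool_cam" (4x4, takes a point from camera to tool coordinates, whose origin is the TCP and whose axes are the tool frame's). Camera axes: x right, y down, z forward; pixel columns grow to the right and rows downward; lengths in m; the calibration is good to about 2 mm. A picture is of the moment at which its call begins: read the wrist's pose just before it.
A pose or a line that the arm cannot do raises manip.IKError and nothing moves.
- order.close_job(): hands the job in, once; it reports no verdict.
The state is a dict: "clock": time; "joint_pos": joint angles; "joint_velocities": joint speeds; "tau": joint torques, N m; "tool_pos": TCP position; "tcp_rot": TCP orientation; "contact_force": force on the tool from outside, world axes, zero at the start; "moment": the same for the moment, N m; "gripper_width": finger opening in m.
Only numpy, scipy, OpenCV 4.12 (cv2) and the standard library are available. Lean on these libraries where they do the work, as an engineer would, in place of code of your own. Each camera call takes 0.05 s, during which the arm holds its last target. There are 200 camera calls.

## Working session

There is one attempt and no reset: what is moved stays moved. The work goes in short steps, each a Python script; the robot and the scene stay as the last script left them, time stands still between calls to the robot, and variables do not carry over. Pictures are saved under pics/ and viewed, on a budget of 10 in all, crops included, one or two more only if the job needs it, and the job is handed in when it is done.

```bash
ls; mkdir -p pics; cat > h.py <<'E'
import numpy as np, cv2
from scipy.spatial.transform import Rotation as R
from cell import manip, inverse_kinematics, cams, order
def cap(name):
    s=manip.state(); c=cams.capture(name)
    if name=="wrist":
        T=np.eye(4);T[:3,:3]=R.from_rotvec(s["tcp_rot"]).as_matrix();T[:3,3]=s["tool_pos"]
        T=T@np.array(c["T_tool_cam"])
    else:
        T=np.eye(4);o=np.array(c["orientation"],float)
        T[:3,:3]=o if o.shape==(3,3) else R.from_rotvec(o).as_matrix();T[:3,3]=c["position"]
    c["T"]=T; return c
def slopes(c,u,v):
    K=np.array(c["intrinsics"]);p=np.array([[[u,v]]],float)
    return cv2.undistortPoints(p,K,np.array([c["k1"],0,0,0,0.]))[0,0]
def depthpt(c,u,v):
    z=np.array(c["z_map"]);w=z[int(v)-1:int(v)+2,int(u)-1:int(u)+2];w=w[w>0]
    if len(w)==0:return None
    d=np.median(w);a=slopes(c,u,v);return c["T"][:3,:3]@np.array([a[0]*d,a[1]*d,d])+c["T"][:3,3]
def planept(c,u,v,h):
    a=slopes(c,u,v);d=c["T"][:3,:3]@np.array([a[0],a[1],1.]);o=c["T"][:3,3]
    return o+d*(h-o[2])/d[2]
E
python3 - <<'E'
from h import *
import pickle
for n in("top","side"):
    c=cap(n);cv2.imwrite(f"pics/{n}0.png",c["image"]);pickle.dump(c,open(n+".pkl","wb"));print(n,c["T"].round(3).tolist(),c["k1"])
print(manip.state())
E
```

```text
pics
top [[0.008, -0.995, 0.104, 0.384], [-1.0, -0.007, 0.012, 0.028], [-0.011, -0.104, -0.995, 1.353], [0.0, 0.0, 0.0, 1.0]] -0.03449113171695909
side [[0.681, -0.415, 0.603, -0.121], [-0.732, -0.407, 0.547, -0.563], [0.019, -0.814, -0.581, 0.7], [0.0, 0.0, 0.0, 1.0]] -0.08652017340550316
{'clock': 0.1, 'joint_pos': array([ 1.24908619e+00,  2.64675546e-01,  1.60520642e+00,  9.40546775e-06,
        1.27368339e+00, -3.68947395e-02]), 'joint_velocities': array([ 0.00027319,  0.00109274, -0.00246835, -0.00033638, -0.00108439,
        0.00113531]), 'tau': array([ 7.13907866e-04, -5.03613603e+01, -3.58067358e+01,  7.30516389e-02,
        2.33784760e-02, -8.13940096e-05]), 'tool_pos': array([0.18946022, 0.64721721, 0.23753077]), 'tcp_rot': array([ 0.22204247,  1.55957101, -0.22509758]), 'contact_force': array([-0.35840245, -0.7790438 , -0.13536697]), 'moment': array([ 0.02404653, -0.02278114, -0.00101506]), 'gripper_width': 0.08819811439412754}
```

View pics/top0.png

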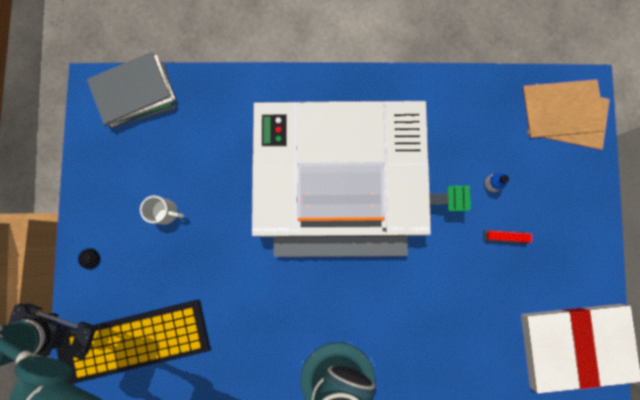

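View pics/side0.png

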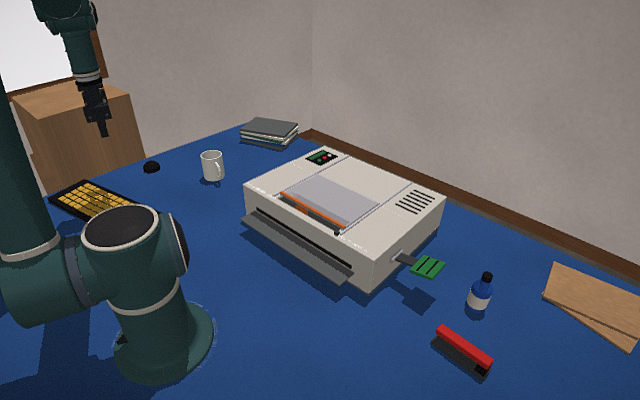

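The top view shows the machine's top corners at about (253,102), (427,102), (431,235) and (252,235). The pedal pad is at (458,198), the ink at (495,183) and the stapler at (508,237), with the mug off to the left at (157,210).

```bash
python3 - <<'E'
from h import *
import pickle
c=pickle.load(open("top.pkl","rb"))
P=[planept(c,*p,.12)[:2] for p in [(253,102),(427,102),(430.5,235),(252,235)]]
# machine coords: rear-left (270,240), rear-right, front-right(-100,-240), front-left
M=np.array([(.27,.24),(.27,-.24),(-.1,-.24),(-.1,.24)]);P=np.array(P);print(P.round(3))
m0,p0=M.mean(0),P.mean(0);H=(M-m0).T@(P-p0);th=np.arctan2(H[0,1]-H[1,0],H[0,0]+H[1,1])
Rm=np.array([[np.cos(th),-np.sin(th)],[np.sin(th),np.cos(th)]]);t=p0-Rm@m0
print("th",th,"t",t,"resid",(P-(M@Rm.T+t)).round(4).tolist())
for n,p,h in [("pad",(458,198),.093),("lip",(340,219),.129),("ink",(495,184),.05),("stap",(508,237),.048),("mug",(155,210),.09)]:
    print(n,planept(c,*p,h).round(3),depthpt(c,*p), "machine",Rm.T@(planept(c,*p,h)[:2]-t))
print("pad exp",Rm@[0,-.33]+t)
E
```

```text
[[ 0.778  0.239]
 [ 0.78  -0.245]
 [ 0.412 -0.249]
 [ 0.408  0.233]]
th 0.00868990365082684 t [ 0.50972184 -0.00627914] resid [[0.0004, 0.003], [-0.0014, -0.0014], [0.0002, -0.0015], [0.0008, -0.0001]]
pad [ 0.515 -0.333  0.093] [ 0.51561717 -0.33310905  0.0917641 ] machine [ 0.00292912 -0.32651404]
lip [ 0.453 -0.004  0.129] [ 0.45301535 -0.00452511  0.12753084] machine [-0.05677152  0.0022862 ]
ink [ 0.561 -0.453  0.05 ] [ 0.55760412 -0.4431002   0.07695332] machine [ 0.04766508 -0.4471985 ]
stap [ 0.409 -0.486  0.048] [ 0.4091455  -0.48485819  0.05209545] machine [-0.10466614 -0.47930151]
mug [0.476 0.512 0.09 ] [0.48238383 0.54425165 0.00658882] machine [-0.02892613  0.51880743]
pad exp [ 0.51258947 -0.33626669]
```

```bash
cat >> h.py <<'E'
th=0.0087; Mt=np.array([.5097,-.0063,0]); Rm=R.from_rotvec([0,0,th])
def W(p): return Rm.apply(p)+Mt          # machine -> world
def rot(phi=0,sg=1):                      # tool down, jaws along machine x, then tilt about machine x
    B=R.from_matrix(np.array([[0,0,-1],[sg,0,0],[0,-sg,0]]).T.astype(float))
    return (Rm*R.from_rotvec([phi,0,0])*B).as_rotvec()
E
python3 - <<'E'
from h import *
for sg in(1,-1):
  for p,f in [((0,-.33,.2),0),((0,-.33,.05),0),((0,0,.07),0),((0,-.03,.12),.52),((0,-.03,.12),-.52),((0,.03,.12),.7),((0,.1,.3),.52),((0,.05,.35),0)]:
    q=inverse_kinematics(W(p),rot(f,sg));print(sg,p,f,None if q is None else np.round(q,2))
E
```

```text
1 (0, -0.33, 0.2) 0 [-0.62  0.17  1.78  0.    1.18 -0.63]
1 (0, -0.33, 0.05) 0 [-0.62  0.33  1.9  -0.    0.92 -0.63]
1 (0, 0, 0.07) 0 [-0.06  0.12  2.11  0.    0.91 -0.07]
1 (0, -0.03, 0.12) 0.52 [-0.43  0.19  2.02  0.5   1.21 -0.68]
1 (0, -0.03, 0.12) -0.52 [ 0.21  0.15  2.07 -0.58  1.11  0.51]
1 (0, 0.03, 0.12) 0.7 [-0.41  0.23  2.05  0.66  1.27 -0.76]
1 (0, 0.1, 0.3) 0.52 [-0.19 -0.05  1.92  0.52  1.41 -0.32]
1 (0, 0.05, 0.35) 0 [ 0.04 -0.1   1.79  0.    1.45  0.03]
-1 (0, -0.33, 0.2) 0 [-0.62  0.17  1.78 -0.    1.18  2.51]
-1 (0, -0.33, 0.05) 0 [-0.62  0.33  1.9  -0.    0.92  2.51]
-1 (0, 0, 0.07) 0 None
-1 (0, -0.03, 0.12) 0.52 [-0.43  0.19  2.02  0.5   1.21  2.46]
-1 (0, -0.03, 0.12) -0.52 None
-1 (0, 0.03, 0.12) 0.7 [-0.41  0.23  2.05  0.66  1.27  2.38]
-1 (0, 0.1, 0.3) 0.52 None
-1 (0, 0.05, 0.35) 0 None
```

```bash
python3 - <<'E'
from h import *
manip.set_gripper(0.0,20)
manip.move_pose(W([0,-.332,.2]),rot())
manip.move_linear(W([0,-.332,.105]),rate=.2)
f0=manip.state()["contact_force"]; print("f0",f0, manip.state()["clock"])
for z in np.r_[np.arange(.09,.0581,-.006),np.arange(.057,.049,-.002)]:
    manip.move_linear(W([0,-.332,z]),rate=.08); s=manip.state(); f=s["contact_force"]-f0
    print(round(z,3),s["tool_pos"].round(4),f.round(1))
    if f[2]>22: break
manip.dwell(.3); c=cap("top");cv2.imwrite("pics/top1.png",cv2.resize(c["image"][80:270,220:540],None,fx=2.5,fy=2.5));print(manip.state()["clock"])
E
```

```text
f0 [-0.5549861   0.48950489  0.22762477] 5.6333
0.09 [ 0.5131 -0.3386  0.0905] [ 1.  -0.6  1.6]
0.084 [ 0.5125 -0.3385  0.0842] [ 0.8 -0.8  1.3]
0.078 [ 0.5123 -0.3384  0.078 ] [ 0.3 -1.7  3.2]
0.072 [ 0.5125 -0.3384  0.072 ] [-1.7 -1.9  4.1]
0.066 [ 0.5127 -0.3382  0.0661] [-1.5 -1.3  3.6]
0.06 [ 0.5129 -0.3381  0.0602] [0.3 0.4 5.1]
0.057 [ 0.5131 -0.3382  0.0588] [-3.   1.4 12.1]
0.055 [ 0.5132 -0.3382  0.0586] [-7.3  5.  21.9]
0.053 [ 0.5132 -0.3382  0.0583] [-10.5   7.4  30.8]
8.3167
```

View pics/top1.png

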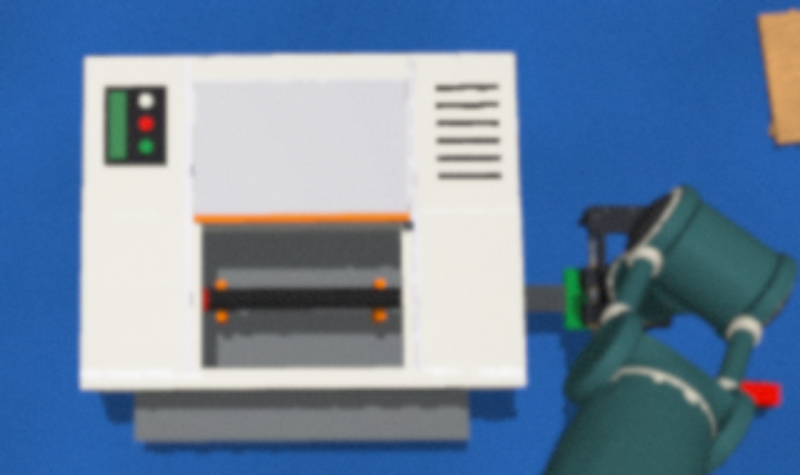

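The pedal has reached its stop: force rose sharply at z≈0.058. The shutter lip, at crop (302,217), is behind the opening's rear edge at about y=225. The roller lies at crop row 298 with its left red band just visible at (206,299), so it is shifted towards -y. Next I'll look closer with the wrist camera.

```bash
python3 - <<'E'
from h import *
import pickle
manip.move_linear(W([0,-.332,.22]),rate=.25)
manip.move_pose(W([0,0,.36]),rot()); manip.dwell(.2)
c=cap("wrist");cv2.imwrite("pics/w1.png",c["image"]);pickle.dump(c,open("w1.pkl","wb"));s=manip.state();print(s["clock"],s["tool_pos"],c["T"][:3,3],s["contact_force"])
E
```

```text
10.7333 [ 0.50973152 -0.00713116  0.35934404] [0.50889657 0.07675648 0.50552557] [ 0.14074112  0.62636915 -0.86482943]
```

View pics/w1.png

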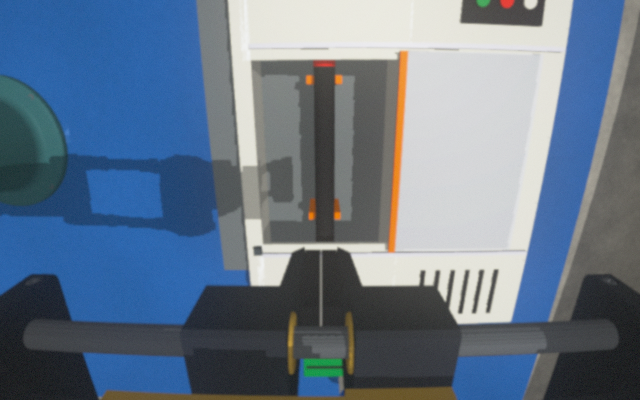

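The wrist view shows the opening from (252,57) to (388,243). The roller's edges are at columns 314–335, its upper (+y) red band is at (325,65), and the shutter lip is along columns 388–405.

```bash
python3 - <<'E'
from h import *
import pickle
c=pickle.load(open("w1.pkl","rb"))
def m(u,v,h): return (Rm.inv().apply(planept(c,u,v,h)-Mt)*1000).round(1)
for n,u,v,h in [("roll up",325,75,.08),("roll mid",325,150,.08),("roll low",325,235,.08),("band in",325,68,.087),("band out",325,62,.087),
 ("lip f top",401,57,.129),("lip f bot",389,245,.129),("open +y",325,58,.12),("open -y",300,245,.12),("open x- ",258,150,.12),("rest+ L",306,79,.072),("rest+R",342,79,.072),("rest-L",308,213,.07),("rest-R",341,213,.07)]:
    d=depthpt(c,u,v); print(n,m(u,v,h),None if d is None else (Rm.inv().apply(d-Mt)*1000).round(0))
E
```

```text
roll up [ 4.7 97.  80. ] [ 5. 96. 94.]
roll mid [ 4.9  5.5 80. ] [ 5.  8. 93.]
roll low [   5.1 -114.1   80. ] [   5. -108.   93.]
band in [  4.7 104.6  87. ] [  5. 104.  93.]
band out [  4.6 111.3  87. ] [  5. 111.  93.]
lip f top [ 84.5 113.9 129. ] [ 85. 114. 129.]
lip f bot [  84.9 -105.5  129. ] [  85. -106.  129.]
open +y [  4.3 113.2 120. ] [  4. 113. 120.]
open -y [ -27.4 -109.6  120. ] [ -27. -110.  120.]
open x-  [-73.8  13.1 120. ] [-85.   3.  64.]
rest+ L [-18.6  92.6  72. ] [-19.  93.  72.]
rest+R [25.8 92.5 72. ] [29. 94. 11.]
rest-L [-18.6 -84.9  70. ] [ -21. -108.   11.]
rest-R [ 27.5 -85.   70. ] [  31. -108.   11.]
```

```bash
cat >> h.py <<'E'
Mt=Mt+Rm.apply([.0045,.002,0])
S=.024; YC=-.019; OFF=.010   # grip offset from roller middle, roller middle y, axis above TCP
def tcp(yc,zc,phi):
    d=np.array([0,np.cos(phi),np.sin(phi)]);n=np.array([0,-np.sin(phi),np.cos(phi)])
    return np.array([.0005,yc,zc])+S*d-OFF*n
path=[(YC,.080,0),(YC,.089,0),(-.067,.089,0),(-.076,.098,np.radians(15)),(-.080,.104,np.radians(30))]
d=np.array([np.cos(np.radians(30)),.5]); path+=[tuple(np.array([-.080,.104])+.25*d)+(np.radians(30),)]
E
python3 - <<'E'
from h import *
def box(p,y0,y1,z0,z1): # signed-ish distance of points to box
    q=np.maximum(np.maximum(y0-p[:,0],p[:,0]-y1),0);r=np.maximum(np.maximum(z0-p[:,1],p[:,1]-z1),0)
    return np.hypot(q,r).min()
obs={"deck-":(-.24,-.11,.114,.12),"deck+":(.11,.24,.114,.12),"floor":(-.24,.24,0,.01),"wall-":(-.26,-.232,0,.12),"rest-":(-.095,-.085,0,.067),"rest+":(.085,.095,0,.067)}
q0=None
for a,b in zip(path[:-1],path[1:]):
    ta,tb=tcp(*a),tcp(*b);best={}
    for t in np.linspace(0,1,21):
        T=ta+(tb-ta)*t;phi=a[2]+(b[2]-a[2])*t;dd=np.array([np.cos(phi),np.sin(phi)]);n=np.array([-dd[1],dd[0]])
        g=T[1:]+OFF*n;c=g-S*dd
        u=np.linspace(-.15,.15,301);ax=c+u[:,None]*dd;rad=np.where(abs(u)<=.13,.013,.006)
        v=np.vstack([ax+rad[:,None]*n,ax-rad[:,None]*n,ax])
        for k,o in obs.items(): best[k]=min(best.get(k,9),box(v,*o))
        w=np.linspace(-.0375,.0375,50);bd=T[1:]+.064*n+w[:,None]*dd
        best["bodyz"]=min(best.get("bodyz",9),bd[:,1].min())
        if t in(0,.5,1) and inverse_kinematics(W(T),rot(phi)) is None: print("IK fail",T,phi)
    print(np.round(b,3),{k:round(x*1000,1) for k,x in best.items()})
import pickle;c=pickle.load(open("w1.pkl","rb"));print(c["image"][54:76,325].tolist())
E
```

```text
[-0.019  0.089  0.   ] {'deck-': np.float64(12.0), 'deck+': np.float64(12.0), 'floor': np.float64(57.0), 'wall-': np.float64(63.0), 'rest-': np.float64(0.0), 'rest+': np.float64(0.0), 'bodyz': np.float64(134.0)}
[-0.067  0.089  0.   ] {'deck-': np.float64(12.0), 'deck+': np.float64(12.0), 'floor': np.float64(66.0), 'wall-': np.float64(15.0), 'rest-': np.float64(9.0), 'rest+': np.float64(9.0), 'bodyz': np.float64(143.0)}
[-0.076  0.098  0.262] {'deck-': np.float64(11.3), 'deck+': np.float64(30.9), 'floor': np.float64(41.8), 'wall-': np.float64(9.5), 'rest-': np.float64(9.0), 'rest+': np.float64(16.1), 'bodyz': np.float64(143.0)}
[-0.08   0.104  0.524] {'deck-': np.float64(10.7), 'deck+': np.float64(41.1), 'floor': np.float64(13.8), 'wall-': np.float64(9.6), 'rest-': np.float64(11.6), 'rest+': np.float64(61.5), 'bodyz': np.float64(144.0)}
[0.137 0.229 0.524] {'deck-': np.float64(10.7), 'deck+': np.float64(68.1), 'floor': np.float64(13.8), 'wall-': np.float64(19.1), 'rest-': np.float64(11.5), 'rest+': np.float64(101.5), 'bodyz': np.float64(144.0)}
[[223, 232, 233], [224, 232, 233], [223, 232, 233], [222, 229, 231], [211, 221, 225], [167, 179, 200], [111, 119, 172], [74, 82, 164], [61, 69, 166], [63, 71, 189], [61, 71, 217], [60, 73, 214], [67, 71, 158], [70, 76, 99], [74, 78, 80], [73, 77, 78], [68, 74, 75], [69, 72, 75], [71, 72, 76], [73, 75, 76], [67, 72, 72], [69, 71, 74]]
```

```bash
sed -i 's/YC=-.019/YC=-.012/' h.py; python3 - <<'E'
from h import *
manip.set_gripper(.055)
t=tcp(*path[0])
manip.move_pose(W(t+[0,0,.12]),rot()); manip.move_linear(W(t+[0,0,.03]),rate=.2)
f0=manip.state()["contact_force"]
manip.move_linear(W(t),rate=.06); s=manip.state(); print("at",Rm.inv().apply(s["tool_pos"]-Mt),s["contact_force"]-f0)
manip.set_gripper(0,50); s=manip.state(); print("grip",s["gripper_width"],s["contact_force"]-f0)
if s["gripper_width"]>.02:
    manip.move_linear(W(tcp(*path[1])),rate=.05); manip.dwell(.2); s=manip.state(); print("lift",s["gripper_width"],s["contact_force"]-f0,s["moment"],s["clock"])
c=cap("side");cv2.imwrite("pics/s2.png",cv2.resize(c["image"][120:300,220:460],None,fx=3,fy=3))
c=cap("wrist");cv2.imwrite("pics/w2.png",c["image"])
E
```

```text
at [0.00026619 0.01201295 0.06961902] [ 0.18355146  0.00458563 -1.26038456]
grip 0.024745426460758165 [-0.17131092 -0.03602321 -0.33642051]
lift 0.024899050524767513 [ 0.28935169 -0.25950339 -2.86209615] [0.03138937 0.08840282 0.06053921] 14.7167
```

View pics/w2.png

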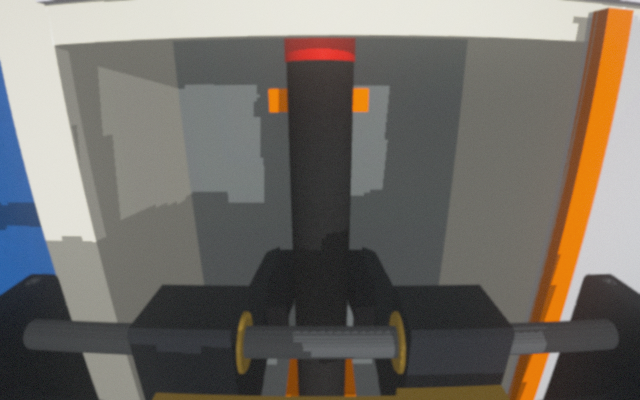

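The roller is gripped (opening 24.8 mm, about 2.6 N of added load) and its red band disappears under the +y deck edge at (320,45). Next: shift, tilt and draw out, with force guards.

```bash
python3 - <<'E'
from h import *
f0=manip.state()["contact_force"]
def go(p,n,rate):
    a=np.array(go.cur);b=np.array(p)
    for t in np.linspace(0,1,n+1)[1:]:
        w=a+(b-a)*t; manip.move_linear(W(tcp(*w)),rate=rate,rot=rot(w[2])); s=manip.state(); df=s["contact_force"]-f0
        if np.linalg.norm(df)>8: print("FORCE",w,df); raise SystemExit
    go.cur=p; print(np.round(p,3),df.round(1),s["moment"].round(2),round(s["gripper_width"],4),s["clock"])
go.cur=path[1]
for p in path[2:5]: go(p,2,.05)
c=cap("top");cv2.imwrite("pics/t3.png",cv2.resize(c["image"][120:270,270:430],None,fx=4,fy=4))
c=cap("side");cv2.imwrite("pics/s3.png",cv2.resize(c["image"][120:300,220:460],None,fx=3,fy=3))
E
```

```text
[-0.067  0.089  0.   ] [-0.2 -0.9  1. ] [0.03 0.08 0.05] 0.0246 16.2167
[-0.076  0.098  0.262] [-0.4  0.2  0.2] [-0.24  0.09  0.03] 0.0245 16.8583
[-0.08   0.104  0.524] [-0.9  0.4  0.2] [-0.47  0.07 -0.01] 0.0246 17.425
```

View pics/s3.png

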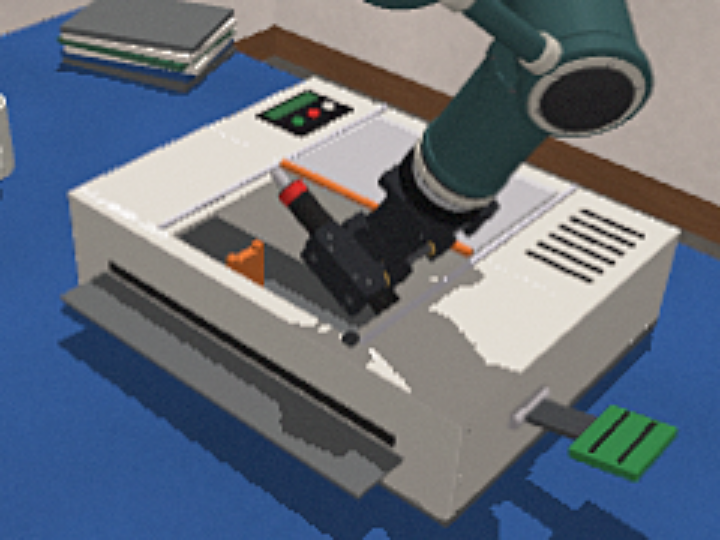

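The tilt worked: the +y end, with its red band at (290,190), sticks up through the opening and no force spikes appeared. Now I'll draw it out along its axis and lift.

```bash
python3 - <<'E'
from h import *
f0=manip.state()["contact_force"]
a=np.array(path[4]);b=np.array(path[5]);up=b+[0,.09,0]
ws=[(a+(b-a)*t,.08) for t in np.linspace(0,1,6)[1:]]+[(up,.15)]
for w,r in ws:
    manip.move_linear(W(tcp(*w)),rate=r,rot=rot(w[2])); s=manip.state(); df=s["contact_force"]-f0
    print(w.round(3),df.round(1),round(s["gripper_width"],4),s["clock"])
    if np.linalg.norm(df)>8: print("FORCE"); raise SystemExit
manip.dwell(.5)
c=cap("side");cv2.imwrite("pics/s4.png",c["image"]);z=cap("top");cv2.imwrite("pics/t4.png",z["image"])
s=manip.state();print(s["contact_force"],s["tool_pos"],s["gripper_width"])
E
```

```text
[-0.037  0.129  0.524] [-0.3  0.5 -0.4] 0.0248 18.3
[0.007 0.154 0.524] [ 0.  -0.3  0.3] 0.0248 19.075
[0.05  0.179 0.524] [ 0.3  1.1 -1.3] 0.0252 19.85
[0.093 0.204 0.524] [-0.4  0.1 -1.4] 0.025 20.625
[0.137 0.229 0.524] [ 0.   0.2 -0.1] 0.025 21.4
[0.137 0.319 0.524] [0.4 1.  0.2] 0.0248 22.15
[-0.4216128  -0.47120712 -2.21279345] [0.51328981 0.15805043 0.32229907] 0.02466348177997303
```

View pics/s4.png

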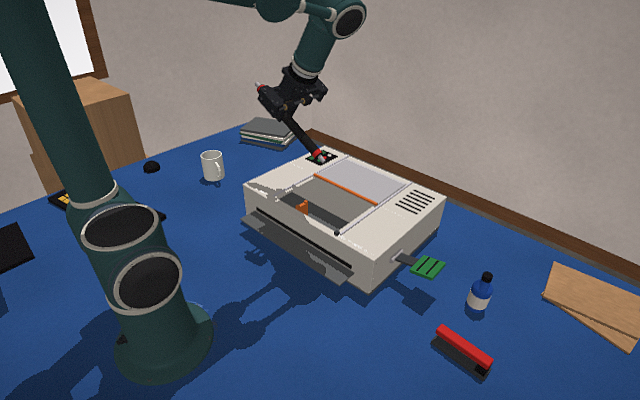

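View pics/t4.png

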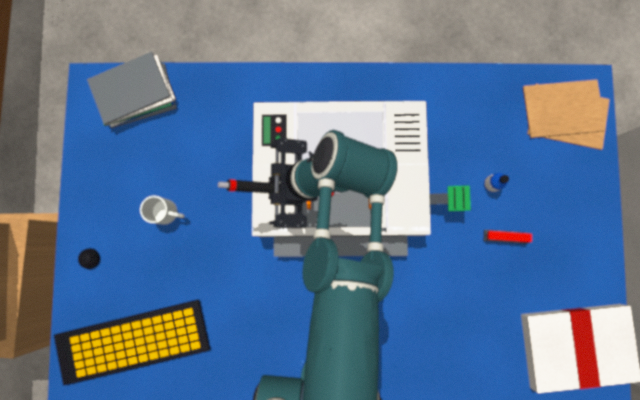

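The roller is held, with its low red end at side (318,155) and its high end at top (223,185). I'll measure both ends by depth.

```bash
python3 - <<'E'
from h import *
c=cap("side")
for p in [(290,125),(300,135),(308,143),(315,151),(318,154),(321,157),(324,159),(326,161)]: print(p,c["image"][p[1],p[0]],depthpt(c,*p))
c=cap("top")
for p in [(222,184),(233,185),(255,186)]: print(p,depthpt(c,*p))
w=path[5];d=np.array([0,np.cos(w[2]),np.sin(w[2])])
print("expected ends",[W(np.array([0,w[0],w[1]+.09])+k*d) for k in(-.15,.15)])
E
```

```text
(290, 125) [26 27 30] [0.50192349 0.11469131 0.31482412]
(300, 135) [25 24 29] [0.50264375 0.07779716 0.29753355]
(308, 143) [25 28 24] [0.50607091 0.05169057 0.28210683]
(315, 151) [ 34  38 184] [0.50595008 0.02607867 0.26799121]
(318, 154) [12 12 52] [0.50770318 0.01690007 0.26198043]
(321, 157) [170 169 174] [0.51315618 0.01108401 0.25337553]
(324, 159) [166 166 180] [0.51493864 0.00199853 0.25023417]
(326, 161) [5 3 2] [0.68838884 0.14689511 0.1235853 ]
(222, 184) [0.5103218  0.25328727 0.3965192 ]
(233, 185) [0.50893626 0.230742   0.39180221]
(255, 186) [0.51020939 0.18758245 0.36734624]
expected ends [array([0.51412499, 0.00234136, 0.244     ]), array([0.51186469, 0.26213915, 0.394     ])]
```

Both ends are clear: the lower end's axis is at about 0.245 m, against the 0.17 m required. The ink, mug and stapler haven't moved in the image.

```bash
python3 -c "
from h import *
print(manip.state()['gripper_width'],manip.state()['clock']);order.close_job()"
```

```text
0.024815717605163632 22.85
the job is handed in; nothing more can be done
```

The roller is out of the laminator and held in the air. I handed the job in at about 22.9 s of the 51 s allowed.

- **Pedal and shutter:** I pressed the pedal with the closed fingers until it stopped at a tip height of about 58 mm, with the force rising to about 31 N there. The pictures then showed the shutter fully clear of the opening.
- **Roller:** I gripped it just off its middle with 50 N, lifted it 9 mm off the rests and slid it 55 mm towards -y under the deck. I then tilted it 30° and drew it out +y end first. The force guard never tripped; changes stayed under 2 N through the draw-out.
- **Last checks:**
  - The grip was steady at 24.8 mm.
  - Camera depth put the lower end at about 0.245 m and the upper at about 0.395 m, against the 0.17 m required.
  - In the last pictures the ink bottle, mug and stapler had not moved, and the roller touched only the gripper.

**Disagreements:** The first machine position from the top camera was about 4–5 mm off in x; the wrist view showed this and I corrected it before the grasp. The roller's starting position along y was only known to about ±7 mm, and the path allowed for that. No checks failed.

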